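# Hold a welding filter cassette up for inspection

### The job

Take the orange filter cassette out of the blue rack and hold it up for inspection over the white card: grip its top edge gently (it is glass, so no more than about 40 N of grip), draw it straight up out of its slot, then lean it back about 45 degrees so that its green glass faces obliquely upwards. Finish while still holding it there, centred over the card with its middle about 25 cm above the bench, and leave the grey cassettes and everything else on the bench where they are.

Things in the scene. Friction and masses are not known exactly. Their poses are not given: they have to be found in the camera images.
- cassette_center (a point): Centre of the orange filter cassette, a flat plate 10 mm thick (its x axis), 110 mm wide (its y axis) and 90 mm high (its z axis, up along the plate), about 0.13 kg, loose. The dark green glass window is on its +x face, which faces away from the robot at the start; both faces are flat enough to grip. At the start it stands upright in one of the rack's three slots, its lower edge 12 mm above the bench, its top edge 102 mm above the bench and this point 57 mm above the bench.
- spare_a_center (a point): Centre of a grey cassette of the same size and build, upright in another slot of the rack; leave it there.
- spare_b_center (a point): Centre of the other grey cassette, same size, upright in the remaining slot; leave it there.
- rack: Blue rack fixed to the bench, 210 mm long (its x axis), 132 mm wide (its y axis); origin at the centre of its underside. Three slots across it, 66 mm apart along its x axis (at -66, 0 and +66 mm), each 13 mm wide and 30 mm deep between aluminium bars whose tops are 42 mm above the bench; slot floors 12 mm above the bench. The cassettes' x axes run along the rack's x axis, which points away from the robot within about 20 degrees.
- card: White inspection card fixed flat on the bench, 160 mm (x) by 180 mm (y), 2 mm thick; origin at the centre of its underside.
- tube: Steel square tube offcut, 100 x 60 x 60 mm, bystander; origin at the centre of its underside.
- magnet: Blue house-shaped welding magnet lying flat, about 100 x 90 x 18 mm, bystander; origin on its underside.
- clamp: Red earth clamp on a round steel foot, 64 mm across and 106 mm tall, bystander; origin at the centre of its underside.
- pliers: Steel locking pliers lying flat, about 170 mm long, 16 mm high, bystander; origin near the pivot.
- brush: Hand brush lying flat, bystander; origin on its underside.
- coupon: Welded steel T-piece, base 100 x 70 mm, 40 mm high, bystander; origin at the centre of its underside.
Not all that is in view belongs to the job. Leave any yellow look-alike of the rack alone.

How it is judged:
On the way:
1. the orange cassette is drawn upright out of its slot, clear of the rack (height (world z) of cassette_center above 0.095 m and angle between cassette_center's own z axis and vertical below 0.35 rad and contact force between cassette and rack below 0.05 N and contact force between cassette and the fingers above 0.5 N), for 0.05 s.
At the end, for the whole second after the job is handed in: The cassette is held still by the fingers alone, centre 20 to 32 cm above the bench and within 60 mm horizontally of the card's centre, its glass (+x) face pointing 30 to 60 degrees from straight up; grey cassettes within 20 mm, other things within 30 mm of their starts (height (world z) of cassette_center between 0.2 and 0.32 m and angle between cassette_center's own x axis and vertical between 0.525 and 1.045 rad and horizontal distance between cassette_center and card below 0.06 m and linear speed of cassette below 0.03 m/s and angular speed of cassette below 0.2 rad/s and contact force between cassette and the fingers above 0.5 N and contact force between cassette and rack below 0.05 N and not (distance of tube from where it was at the start of the episode above 0.03 m) and not (distance of magnet from where it was at the start of the episode above 0.03 m) and not (distance of clamp from where it was at the start of the episode above 0.03 m) and not (distance of pliers from where it was at the start of the episode above 0.03 m) and not (distance of brush from where it was at the start of the episode above 0.03 m) and not (distance of coupon from where it was at the start of the episode above 0.03 m) and not (distance of spare_a_center from where it was at the start of the episode above 0.02 m) and not (distance of spare_b_center from where it was at the start of the episode above 0.02 m)); the arm keeps its last pose, push and grip.
It fails at once if the cassette is squeezed with more than 60 N a side (120 N over both fingers) (contact force between cassette and the fingers above 120 N).
It fails at once if the cassette is pressed or knocked against the rack with more than 30 N (contact force between cassette and rack above 30 N).
It fails at once if a grey cassette is pulled or knocked out of its place (distance of any of spare_a_center, spare_b_center from where it was at the start of the episode above 0.02 m).
It fails at once if another thing on the bench is pushed more than 30 mm (distance of any of tube, magnet, clamp, pliers, brush, coupon from where it was at the start of the episode above 0.03 m).
It also fails if it takes over 35 s, if anything falls off the work surface, if the arm or the gripper's body presses on something with over 40 N, if the wrist force passes 120 N, or if a joint passes its speed limit or range.

### The arm

A 7-joint arm with a two-finger parallel gripper is mounted at the origin on the work surface. World frame = base frame: x ahead of the robot, y to its left, z up, the work surface at z = 0. Lengths are in m, angles in rad, forces in N, time in s.
With the tool pointing down it reaches from about 0.425 to 0.875 m from the base axis. Payload 4.7 kg.
Tool frame: the origin (TCP) lies at the very end of the fingers, on their centre line; the grasp point (between the pads) lies 19 mm behind it; x points along the fingers, y is the direction in which the jaws open and shut, and the axes are right-handed (so a half turn about x gives the same grasp; the last joint's range is limited). The gripper opens to 87 mm and grips with 3 to 60 N. Pads are 19 mm wide; open, the fingers measure 117 mm over their backs; the gripper's body (75 mm by 190 mm) begins 51 mm behind the grasp point.
Start: joints at [-1.321, 0.321, -0.07, 1.45, 0.023, 1.371, -0.057], TCP at [0.152, 0.632, 0.223] pointing down, gripper open.
Joint ranges: [-2.86, 2.86], [-0.3, 2.09], [-1.38, 1.24], [0.06, 2.45], [-1.56, 4.7], [0.09, 2.05], [-2.69, 2.69]. Speed limits (rad/s): [2.57, 2.57, 3.14, 3.14, 3.14, 3.14, 3.14].

### API

Orientations are given as a rotation vector (axis times angle).
In Python, from bench import ctrl gives the robot as it stands.
- The arm moves only by the tool step_arm, never from a script. Its argument "increments" is one flat list of numbers, 6 for each row, row after row: the shift along the tool's x, y, z in cm, then the turn, a rotation vector about the tool's x, y, z in rad. In form: [tx, ty, tz, ax, ay, az, tx, ty, tz, ax, ay, az, ...]. A call has 1 to 12 rows; each row shifts and turns the commanded pose from where the row before left it, along the tool's axes as they then stand; what a row does not reach is not made up. A row lasts 1/8 s, in which the tool goes at most 62.5 mm and 10.7 degrees, less where a joint would pass 70% of its speed; a pose out of reach is approached as far as the arm can. A call with a gripper value outside its range is refused whole. "fingers" is the opening in per cent of the stroke, from 0 (shut) to 100 (fully open), set as the call begins (left out, the last holds). The fingers move at their own pace and stop on an object; "force" is the grip in N (left out, the last holds). Time passes only in rows, so rows that do not move let the fingers close. It gives the time, the measured TCP pose, the force and the opening at its end, in the units of the state.
- ctrl.get_state(): the state, without advancing time (a new reading comes with each control period).
- ctrl.get_image(name): name is "scene" or "top" or "wrist"; returns the picture (400x640x3 uint8, red, green, blue); there is no depth.
- ctrl.camera_params(name): a dict with "vertical_fov" (degrees; the focal length in pixels is half the picture's height over the tangent of half this angle, whatever the lens; pixels are square), "cx", "cy" (the principal point, pixels), "R" (3x3) and "t" (3): a world point X has camera coordinates R X + t. Camera axes: x right, y down, z forward; pixel columns grow to the right and rows downward; lengths in m; the calibration is good to about 2 mm. A picture is of the moment at which its call begins: read the wrist's pose just before it. camera_params takes no time and is no camera call; for the wrist camera it gives the pose at the moment of the call.
- ctrl.close_job(): hands the job in, once; it reports no verdict.
Trained networks look in the newest picture that a camera, given by its name, has taken for a name from the list of things; names that differ only in an ending like _2 or _b are one class to them, and where a whole thing is asked for, a point or a joint stands for the part that bears it (a point fixed in the world has none). Each returns a list of dicts, best first, with "score" (0 to 1); they miss things now and then, are a little off and sometimes report something else, mostly with a low value. They report only what shows in the picture. A call takes as long as a camera call. They do not tell look-alikes from the thing itself.
- ctrl.search_frame(camera, name): "xyz" ([x, y, z] in m, in the coordinates of the camera as it stood for that picture, good to about 4 mm: the middle of the surface that is visible of it).
- ctrl.silhouettes(camera, name): "pixels" (400x640 bool, what is visible of it).
- ctrl.spot_point(camera, name): "xyz" ([x, y, z] in m, in the coordinates of the camera as it stood for that picture, good to about 4 mm: a listed point, or the origin of a listed thing).
The state is a dict: "time": time; "joint_positions": joint angles; "qd": joint speeds; "joint_torque": joint torques, N m; "position": TCP position; "tool_rot": TCP orientation; "ft_force": force on the tool from outside, world axes, zero at the start; "torque": the same for the moment, N m; "grip_width": opening from 0.0 (shut) to 1.0 (fully open).
Only numpy, scipy, OpenCV 4.12 (cv2) and the standard library are available. Lean on these libraries where they do the work, as an engineer would, in place of code of your own. Each camera call takes 0.05 s, during which the arm holds its last target.

## Working session

There is one attempt and no reset: what is moved stays moved. The work goes in short steps, Python scripts to look and compute and a tool call to move; the robot and the scene stay as the last step left them, time stands still between calls to the robot, and variables do not carry over. Pictures are saved under pics/ and viewed, and the job is handed in when it is done.

Besides the shell and the picture viewer there is one more tool, called after "Emit:" by a JSON object that holds its "method" and its "body". step_arm: Moves the arm, as the interface text tells. Its arguments: {"type":"object","properties":{"increments":{"type":"array","items":{"type":"number"}},"fingers":{"type":"number"},"force":{"type":"number"}},"required":["increments"]}

```bash
mkdir -p pics; ls; python3 - <<'E'
from bench import ctrl
import cv2,numpy as np
s=ctrl.get_state();print(s)
for n in("scene","top"):
    im=ctrl.get_image(n);cv2.imwrite(f"pics/{n}0.png",im[:,:,::-1])
    p=ctrl.camera_params(n);R=np.array(p["R"]);t=np.array(p["t"]);print(n,p)
    for o in("cassette_center","spare_a_center","card","rack"):
        for d in ctrl.spot_point(n,o)[:4]:
            print(o,round(d["score"],2),np.round(R.T@(np.array(d["xyz"])-t),4))
E
```

```text
pics
{'time': 0.0, 'joint_positions': array([-1.3208958 ,  0.321821  , -0.07007958,  1.45166911,  0.02258265,
        1.37080016, -0.0568706 ]), 'qd': array([ 0.00129376,  0.00118708, -0.00067977,  0.00103834, -0.00088292,
       -0.00059351,  0.00107153]), 'joint_torque': array([-6.61266840e-04, -4.91284633e+01, -4.04070541e-01, -3.12528384e+01,
       -6.37957896e-02,  4.37191164e-02,  1.72622158e-04]), 'position': array([0.15177043, 0.6314638 , 0.22146573]), 'tool_rot': array([ 0.18358347,  1.56300245, -0.1865825 ]), 'ft_force': array([-0.45952174,  0.41484361, -0.46115759]), 'torque': array([-0.02588461,  0.00164986, -0.03705611]), 'grip_width': 1.000131408280044}
scene {'vertical_fov': 42.8410635802104, 'cx': 317.6792778930485, 'cy': 201.96950496585836, 'R': array([[ 0.85115368,  0.52491219, -0.0021448 ],
       [ 0.30108296, -0.4915498 , -0.81714616],
       [-0.42998425,  0.6948712 , -0.57642654]]), 't': array([-0.4580132 , -0.10064327,  1.75460473])}
cassette_center 0.78 [0.6011 0.2192 0.0595]
spare_a_center 0.71 [0.4698 0.2059 0.0587]
card 0.78 [ 0.5718 -0.1608 -0.0014]
rack 0.85 [0.5337 0.2091 0.0008]
rack 0.77 [ 0.2936 -0.2054 -0.0005]
top {'vertical_fov': 52.9900576228415, 'cx': 330.69013651858853, 'cy': 200.52879219862731, 'R': array([[-0.02314308, -0.99970609,  0.00721956],
       [-0.99703432,  0.02254986, -0.07358032],
       [ 0.0733959 , -0.00890103, -0.99726316]]), 't': array([-0.01120149,  0.56398521,  1.37912267])}
cassette_center 0.53 [0.5985 0.2143 0.059 ]
spare_a_center 0.65 [0.4654 0.2048 0.0546]
card 0.73 [ 0.5627 -0.1604  0.0025]
rack 0.78 [0.5351 0.2127 0.0026]
rack 0.68 [ 0.2934 -0.2081 -0.0015]
```

View pics/scene0.png

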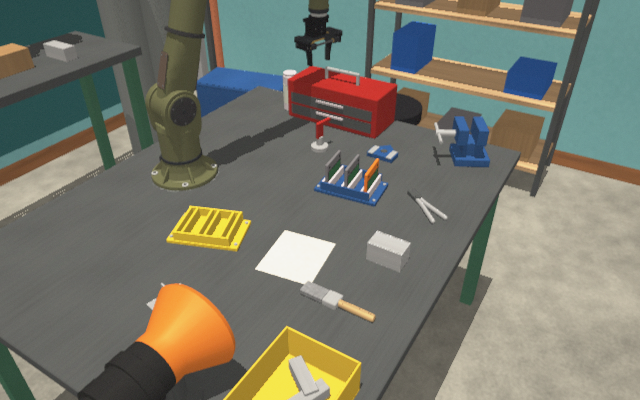

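View pics/top0.png

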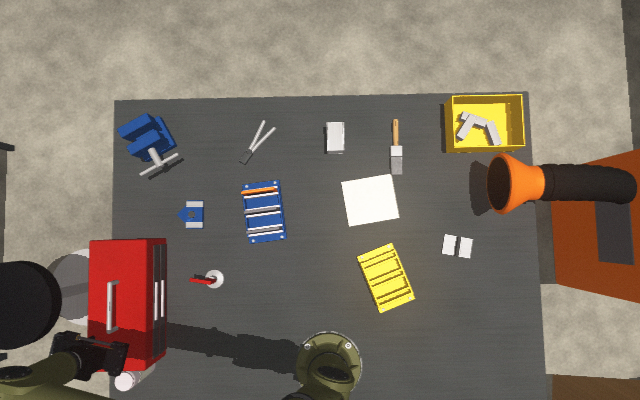

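```bash
cat > h.py <<'E'
import numpy as np,cv2
from bench import ctrl
from scipy.spatial.transform import Rotation as Ro
def cam(n):
    p=ctrl.camera_params(n);f=200/np.tan(np.radians(p["vertical_fov"]/2))
    return np.array([[f,0,p["cx"]],[0,f,p["cy"]],[0,0,1]]),np.array(p["R"]),np.array(p["t"])
def back(c,uv,z):
    K,R,t=c;d=R.T@np.linalg.solve(K,[uv[0],uv[1],1]);o=-R.T@t;return o+d*(z-o[2])/d[2]
def proj(c,X):
    K,R,t=c;q=K@(R@np.array(X)+t);return q[:2]/q[2]
E
python3 - <<'E'
from h import *
s=ctrl.get_state();M=Ro.from_rotvec(s["tool_rot"]).as_matrix();print(np.round(M,3))
a=cv2.imread("pics/top0.png");b=cv2.imread("pics/scene0.png")
A=cv2.resize(a[170:255,225:305],None,fx=5,fy=5,interpolation=2);B=cv2.resize(b[145:210,305:400],None,fx=4,fy=4,interpolation=2)
h=max(A.shape[0],B.shape[0]);o=np.zeros((h,A.shape[1]+B.shape[1],3),np.uint8);o[:A.shape[0],:A.shape[1]]=A;o[:B.shape[0],A.shape[1]:]=B
cv2.imwrite("pics/crop0.png",o)
c=cam("top")
hsv=cv2.cvtColor(a,cv2.COLOR_BGR2HSV)
m=cv2.inRange(hsv,(5,150,100),(20,255,255));m[:170]=0;m[255:]=0;m[:,:225]=0;m[:,305:]=0
ys,xs=np.nonzero(m);r=cv2.minAreaRect(np.c_[xs,ys].astype(np.float32));print(r)
P=[back(c,q,.102) for q in cv2.boxPoints(r)];print(np.round(P,4))
m=cv2.inRange(hsv,(100,130,60),(125,255,255));m[:170]=0;m[255:]=0;m[:,:225]=0;m[:,305:]=0
ys,xs=np.nonzero(m);r=cv2.minAreaRect(np.c_[xs,ys].astype(np.float32));print(r)
P=[back(c,q,.012) for q in cv2.boxPoints(r)];print(np.round(P,4),np.mean(P,0))
E
```

```text
[[ 0.     0.234  0.972]
 [-0.     0.972 -0.234]
 [-1.    -0.     0.   ]]
((258.4257507324219, 190.94322204589844), (4.757893085479736, 35.0894660949707), 82.40535736083984)
[[0.596  0.2715 0.102 ]
 [0.6088 0.1572 0.102 ]
 [0.5931 0.1553 0.102 ]
 [0.5804 0.2696 0.102 ]]
((263.2807922363281, 211.38027954101562), (59.5572509765625, 38.73149490356445), 82.61395263671875)
[[0.6285 0.2924 0.012 ]
 [0.6431 0.1573 0.012 ]
 [0.4354 0.1335 0.012 ]
 [0.4212 0.2672 0.012 ]] [0.53205249 0.21258905 0.012     ]
```

View pics/crop0.png

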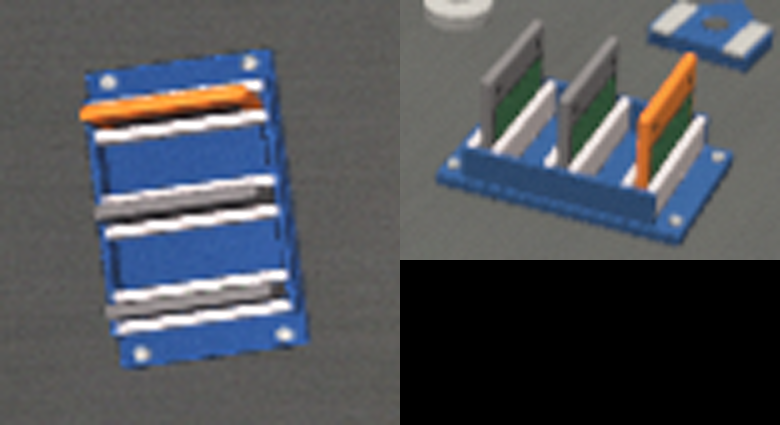

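Candidates: the blue rack at top-view px (263,211) and the yellow look-alike at (385,278). The blue rack is the one meant. Its far slot holds the only orange plate, at (258,191), with the green glass on the far side. The grey plates at about (262,212) and (264,231) are the spares. The enlarged crop confirms this.

Emit:
{"method": "step_arm", "body": {"increments": [-4, 0, 0, 0, 0, 0, -5, 0, 0, 0, 0, 0, -4, 0, 0, 0, 0, 0], "fingers": 50, "force": 20}}

```text
time: 0.88
position: [0.1519, 0.6322, 0.3549]
tool_rot: [0.187, 1.563, -0.184]
ft_force: [0.2, 0.2, 0.1]
grip_width: 0.748
```

Emit:
{"method": "step_arm", "body": {"increments": [0, -2.5, 4.4, 0, 0, 0, 0, -2.5, 4.4, 0, 0, 0, 0, -2.5, 4.4, 0, 0, 0, 0, -2.5, 4.4, 0, 0, 0, 0, -2.5, 4.4, 0, 0, 0, 0, -2.5, 4.4, 0, 0, 0, 0, -2.5, 4.4, 0, 0, 0, 0, -2.5, 4.4, 0, 0, 0, 0, -2.5, 4.4, 0, 0, 0, 0, -2.5, 4.4, 0, 0, 0, 0, -2.5, 4.4, 0, 0, 0, 0, -2.5, 4.4, 0, 0, 0]}}

```text
time: 2.38
position: [0.5962, 0.216, 0.3528]
tool_rot: [0.185, 1.562, -0.184]
ft_force: [-0.6, 0.4, 0.5]
grip_width: 0.497
```

Emit:
{"method": "step_arm", "body": {"increments": [0, 0, 0, 0.15, 0, 0, 0, 0, 0, 0.15, 0, 0, 0, 0, 0, 0.15, 0, 0, 0, 0, 0, 0.15, 0, 0, 0, 0, 0, 0.15, 0, 0, 0, 0, 0, 0.15, 0, 0, 0, 0, 0, 0.15, 0, 0, 0, 0, 0, 0.17, 0, 0, 0, 0, 0, 0, 0, 0]}}

```text
time: 3.5
position: [0.5951, 0.2171, 0.3526]
tool_rot: [1.123, 1.262, -1.122]
ft_force: [0.1, -0.1, -0.4]
grip_width: 0.502
```

```bash
python3 - <<'E'
from h import *
s=ctrl.get_state();M=Ro.from_rotvec(s["tool_rot"]).as_matrix();print(s["time"],s["position"],s["joint_positions"],s["grip_width"]);print(np.round(M,3))
c=cam("wrist");im=ctrl.get_image("wrist");cv2.imwrite("pics/w1.png",im[:,:,::-1])
K,R,t=c;print("camera at",-R.T@t)
for o in("cassette_center","spare_a_center","rack"):
    for d in ctrl.spot_point("wrist",o)[:4]:
        print(o,round(d["score"],2),np.round(R.T@(np.array(d["xyz"])-t),4))
E
```

```text
3.5 [0.59510951 0.2171113  0.35262885] [-0.76433626  0.27360662  0.48527581  1.28800637 -0.12650152  1.60981354
 -0.18245523] 0.5016089203566355
[[ 0.     0.993  0.117]
 [ 0.     0.117 -0.993]
 [-1.     0.    -0.   ]]
camera at [0.58597241 0.2981086  0.51421819]
cassette_center 0.79 [0.6055 0.2176 0.0567]
spare_a_center 0.89 [0.4729 0.2047 0.0562]
rack 0.6 [0.5357 0.2135 0.0014]
```

View pics/w1.png

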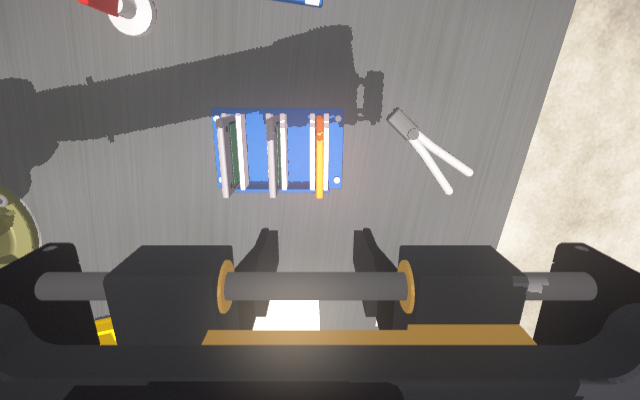

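```bash
python3 - <<'E'
from h import *
a=cv2.imread("pics/w1.png");c=cam("wrist")
cv2.imwrite("pics/w1c.png",cv2.resize(a[95:210,200:355],None,fx=5,fy=5,interpolation=2))
hsv=cv2.cvtColor(a,cv2.COLOR_BGR2HSV)
m=cv2.inRange(hsv,(3,120,80),(28,255,255));m[:100]=0;m[215:]=0;m[:,:290]=0;m[:,345:]=0
for y in range(108,204,6):
    x=np.nonzero(m[y])[0]
    if len(x): print(y,x.min(),x.max(),np.round(back(c,(x.min()-.5,y),.102)[:2],4),np.round(back(c,(x.max()+.5,y),.102)[:2],4))
ys=np.nonzero(m)[0];print(ys.min(),ys.max(),back(c,(320,ys.min()-.5),.102),back(c,(320,ys.max()+.5),.102))
E
```

```text
120 316 322 [0.5896 0.2711] [0.5986 0.2722]
126 316 323 [0.5905 0.2635] [0.6009 0.2648]
132 316 322 [0.5914 0.2559] [0.6005 0.2569]
138 316 322 [0.5923 0.2481] [0.6015 0.2492]
144 316 322 [0.5932 0.2402] [0.6024 0.2413]
150 316 322 [0.5941 0.2322] [0.6034 0.2333]
156 316 322 [0.5951 0.2242] [0.6044 0.2253]
162 316 322 [0.596  0.2161] [0.6054 0.2172]
168 316 322 [0.597  0.2078] [0.6065 0.2089]
174 316 322 [0.598  0.1995] [0.6075 0.2006]
180 316 322 [0.599 0.191] [0.6085 0.1922]
186 316 322 [0.6    0.1825] [0.6096 0.1836]
192 316 322 [0.601  0.1739] [0.6107 0.175 ]
198 318 320 [0.6048 0.1654] [0.609  0.1659]
116 198 [0.59468963 0.27747278 0.102     ] [0.60836498 0.16512389 0.102     ]
```

View pics/w1c.png

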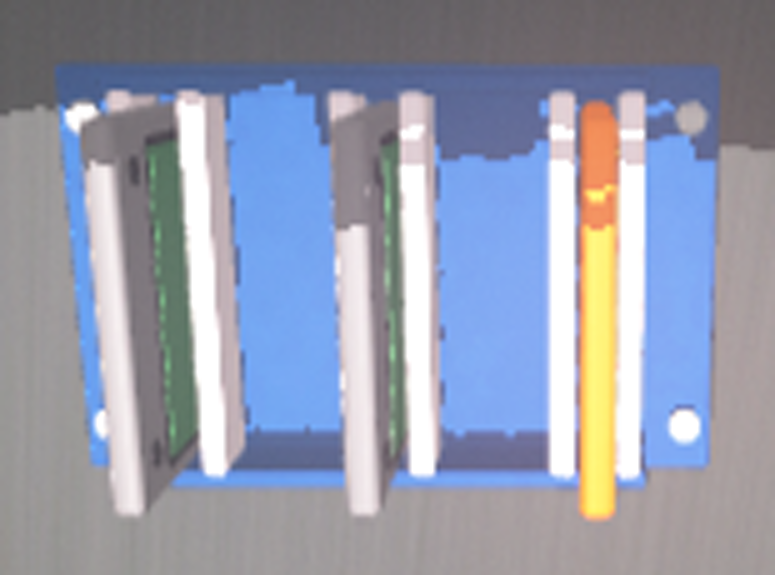

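Emit:
{"method": "step_arm", "body": {"increments": [4, 0.5, -0.2, 0, 0, 0, 5, 0, 0, 0, 0, 0, 5, 0, 0, 0, 0, 0, 4, 0, 0, 0, 0, 0, 3, 0, 0, 0, 0, 0, 0, 0, 0, 0, 0, 0, 0, 0, 0, 0, 0, 0]}}

```text
time: 4.58
position: [0.6009, 0.2198, 0.1441]
tool_rot: [1.125, 1.261, -1.122]
ft_force: [1.0, 0.0, 0.9]
grip_width: 0.501
```

```bash
python3 - <<'E'
from h import *
s=ctrl.get_state();M=Ro.from_rotvec(s["tool_rot"]).as_matrix();print(s["time"],s["position"]);print(np.round(M,3))
c=cam("wrist");im=ctrl.get_image("wrist");a=im[:,:,::-1].copy();cv2.imwrite("pics/w2.png",a)
K,R,t=c
for d in ctrl.spot_point("wrist","cassette_center")[:2]: print(d["score"],R.T@(np.array(d["xyz"])-t))
hsv=cv2.cvtColor(a,cv2.COLOR_BGR2HSV)
m=cv2.inRange(hsv,(3,120,80),(28,255,255))
for y in range(0,240,12):
    x=np.nonzero(m[y,260:380])[0]+260
    if len(x): print(y,x.min(),x.max(),np.round(back(c,(x.min()-.5,y),.102)[:2],4),np.round(back(c,(x.max()+.5,y),.102)[:2],4))
E
```

```text
4.575 [0.60085334 0.21978966 0.14412119]
[[ 0.002  0.993  0.115]
 [ 0.001  0.115 -0.993]
 [-1.     0.002 -0.001]]
132 310 319 [0.5906 0.2795] [0.5971 0.2803]
144 308 321 [0.5902 0.2717] [0.5993 0.2727]
156 308 321 [0.591  0.2637] [0.6003 0.2648]
168 308 321 [0.5919 0.2556] [0.6013 0.2567]
180 308 320 [0.5928 0.2473] [0.6016 0.2483]
192 308 320 [0.5937 0.2388] [0.6026 0.2399]
```

View pics/w2.png

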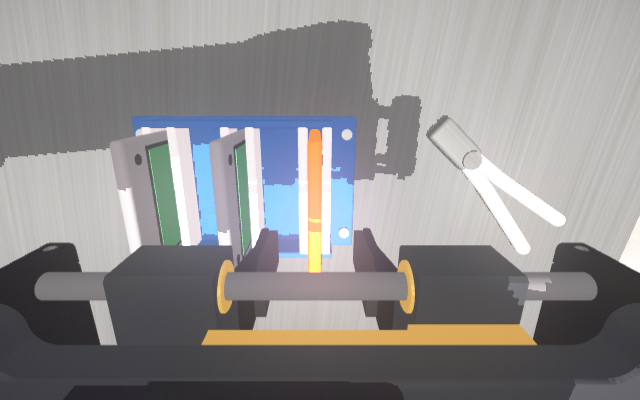

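Emit:
{"method": "step_arm", "body": {"increments": [2.5, 0, -0.1, 0, 0, 0, 2.5, 0, 0, 0, 0, 0, 1.5, 0, 0, 0, 0, 0, 1.2, 0, 0, 0, 0, 0, 0, 0, 0, 0, 0, 0]}}

```text
time: 5.3
position: [0.5996, 0.2205, 0.0652]
tool_rot: [1.123, 1.262, -1.125]
ft_force: [0.1, 0.9, 0.6]
grip_width: 0.497
```

Emit:
{"method": "step_arm", "body": {"increments": [0, 0, 0, 0, 0, 0, 0, 0, 0, 0, 0, 0, 0, 0, 0, 0, 0, 0, 0, 0, 0, 0, 0, 0, 0, 0, 0, 0, 0, 0, 0, 0, 0, 0, 0, 0], "fingers": 0, "force": 25}}

```text
time: 6.05
position: [0.5999, 0.2206, 0.0658]
tool_rot: [1.124, 1.261, -1.124]
ft_force: [-0.4, 0.1, 1.0]
grip_width: 0.111
```

Emit:
{"method": "step_arm", "body": {"increments": [0, 0, 0, 0, 0, 0, 0, 0, 0, 0, 0, 0, -0.3, 0, 0, 0, 0, 0, -0.7, 0, 0, 0, 0, 0, -1, 0, 0, 0, 0, 0, -1, 0, 0, 0, 0, 0]}}

```text
time: 6.8
position: [0.6, 0.2206, 0.0965]
tool_rot: [1.124, 1.261, -1.124]
ft_force: [-1.1, -0.1, -1.8]
grip_width: 0.114
```

```bash
python3 - <<'E'
from h import *
s=ctrl.get_state();print(s["time"],s["position"],s["grip_width"],s["ft_force"])
im=ctrl.get_image("scene")[:,:,::-1]
cv2.imwrite("pics/s3.png",cv2.resize(im[60:220,250:450],None,fx=3.5,fy=3.5,interpolation=2))
E
```

```text
6.8 [0.59997827 0.22059565 0.09648861] 0.11395018083160592 [-1.14277387 -0.12058945 -1.84964983]
```

View pics/s3.png

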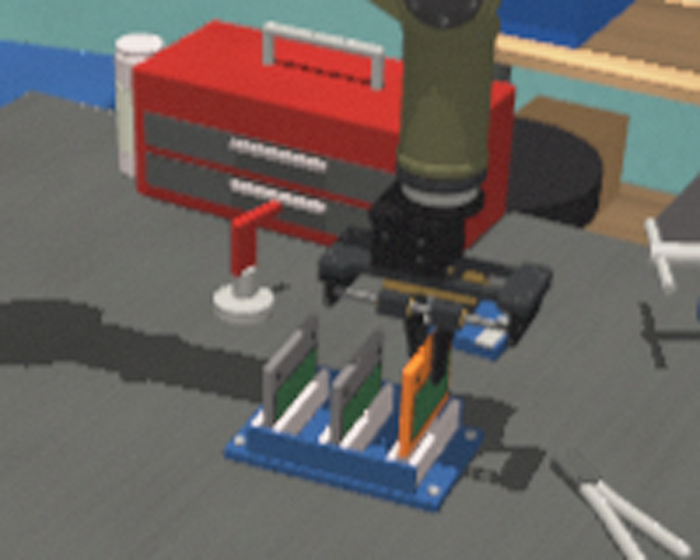

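Emit:
{"method": "step_arm", "body": {"increments": [-1, 0, 0, 0, 0, 0, -1.5, 0, 0, 0, 0, 0, -2, 0, 0, 0, 0, 0, -2.5, 0, 0, 0, 0, 0, -3, 0, 0, 0, 0, 0, -3, 0, 0, 0, 0, 0, -3, 0, 0, 0, 0, 0, -2.5, 0, 0, 0, 0, 0, -1.5, 0, 0, 0, 0, 0, -0.5, 0, 0, 0, 0, 0, 0, 0, 0, 0, 0, 0]}}

```text
time: 8.22
position: [0.5996, 0.2205, 0.3003]
tool_rot: [1.124, 1.262, -1.124]
ft_force: [-0.5, 0.5, -0.7]
grip_width: 0.113
```

Emit:
{"method": "step_arm", "body": {"increments": [0, -0.2, 0.8, 0, 0, 0, 0, -0.3, 1.5, 0, 0, 0, 0, -0.5, 2.2, 0, 0, 0, 0, -0.7, 3, 0, 0, 0, 0, -0.7, 3, 0, 0, 0, 0, -0.7, 3, 0, 0, 0, 0, -0.7, 3, 0, 0, 0, 0, -0.7, 3, 0, 0, 0, 0, -0.7, 3, 0, 0, 0, 0, -0.7, 3, 0, 0, 0, 0, -0.7, 3, 0, 0, 0, 0, -0.7, 3, 0, 0, 0]}}

```text
time: 9.72
position: [0.5622, -0.1038, 0.3007]
tool_rot: [1.126, 1.26, -1.125]
ft_force: [0.6, -0.2, -1.8]
grip_width: 0.113
```

Emit:
{"method": "step_arm", "body": {"increments": [0, -0.5, 2.5, 0, 0, 0, 0, -0.3, 1.5, 0, 0, 0, 0, -0.2, 0.8, 0, 0, 0, 0, 0, 0, 0.05, 0, 0, 0, 0, 0, 0.08, 0, 0, 0, 0, 0, 0.08, 0, 0, 0, 0, 0, 0.08, 0, 0, 0, 0, 0, 0.06, 0, 0, 0, 0, 0, 0.03, 0, 0, 0, 0, 0, 0, 0, 0]}}

```text
time: 10.98
position: [0.5591, -0.1492, 0.3005]
tool_rot: [1.401, 1.073, -1.401]
ft_force: [0.5, 0.3, -1.4]
grip_width: 0.117
```

```bash
python3 - <<'E'
from h import *
s=ctrl.get_state();print(s["time"],s["position"],s["grip_width"],s["ft_force"],s["joint_positions"])
print(np.round(Ro.from_rotvec(s["tool_rot"]).as_matrix(),3))
im=ctrl.get_image("scene")[:,:,::-1]
cv2.imwrite("pics/s4.png",cv2.resize(im[80:340,160:480],None,fx=2.2,fy=2.2,interpolation=2))
for n in("top","wrist"):
    im=ctrl.get_image(n)[:,:,::-1];cv2.imwrite(f"pics/{n}4.png",im)
    K,R,t=cam(n)
    for o in("card","cassette_center"):
        for d in ctrl.spot_point(n,o)[:2]: print(n,o,d["score"],R.T@(np.array(d["xyz"])-t))
# card by colour from first top view
a=cv2.imread("pics/top0.png");m=cv2.inRange(a,(215,)*3,(255,)*3);m[:160]=0;m[240:]=0;m[:,:330]=0;m[:,410:]=0
ys,xs=np.nonzero(m);r=cv2.minAreaRect(np.c_[xs,ys].astype(np.float32));print(r,back(cam("top"),r[0],.002))
E
```

```text
10.975 [ 0.55909007 -0.14915062  0.30049562] 0.11680076966690309 [ 0.50924447  0.32546767 -1.35945063] [-0.43191122  0.16330473  0.74039919  1.53427431 -0.1105118   1.48688528
  0.04741866]
[[-0.     0.965 -0.261]
 [ 0.    -0.261 -0.965]
 [-1.    -0.    -0.   ]]
top card 0.62 [ 0.56585984 -0.15973421  0.00138003]
top cassette_center 0.43 [ 0.55105099 -0.15227651  0.29402767]
wrist card 0.83 [ 0.5725865  -0.16107197 -0.00230171]
((369.65869140625, 199.53761291503906), (44.72004699707031, 50.63132095336914), 80.13418579101562) [ 0.56536433 -0.16224154  0.002     ]
```

View pics/s4.png

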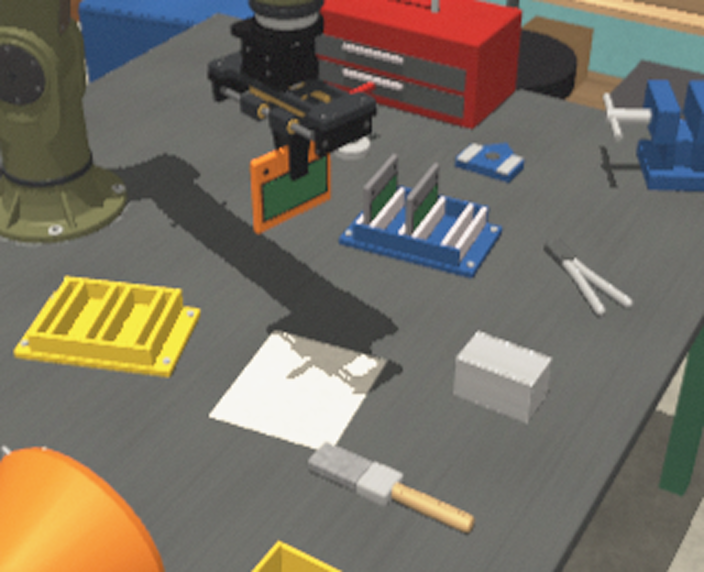

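Emit:
{"method": "step_arm", "body": {"increments": [0, 0, 0, 0, 0, 0.03, 0, 0, 0, 0, 0, 0.06, 0, 0, 0, 0, 0, 0.08, 0, 0, 0, 0, 0, 0.08, 0, 0, 0, 0, 0, 0.09, 0, 0, 0, 0, 0, 0.09, 0, 0, 0, 0, 0, 0.09, 0, 0, 0, 0, 0, 0.09, 0, 0, 0, 0, 0, 0.08, 0, 0, 0, 0, 0, 0.06, 0, 0, 0, 0, 0, 0.03, 0, 0, 0, 0, 0, 0]}}

```text
time: 12.82
position: [0.5716, -0.1509, 0.304]
tool_rot: [1.57, 0.524, -0.899]
ft_force: [0.7, 0.2, -1.6]
grip_width: 0.11
```

```bash
python3 - <<'E'
from h import *
s=ctrl.get_state();print(s["time"],s["position"],s["grip_width"],s["joint_positions"])
M=Ro.from_rotvec(s["tool_rot"]).as_matrix();print(np.round(M,3))
tgt=np.array([.567,-.161,.25])-.009*M[:,0];print("shift cm tool",np.round(M.T@(tgt-s["position"])*100,2))
E
```

```text
12.825 [ 0.57163396 -0.15086028  0.30398982] 0.1104659650149721 [ 0.37918123 -0.30169425 -0.15081874  2.07183946 -0.04371002  0.70076824
 -0.01826542]
[[ 0.6    0.758 -0.255]
 [-0.151 -0.206 -0.967]
 [-0.785  0.619 -0.009]]
shift cm tool [ 3.21 -3.48  1.15]
```

Emit:
{"method": "step_arm", "body": {"increments": [0.5, -0.5, 0.2, 0, 0, 0, 1, -1.1, 0.3, 0, 0, 0, 1, -1.1, 0.3, 0, 0, 0, 0.7, -0.8, 0.3, 0, 0, 0, 0, 0, 0, 0, 0, 0]}}

```text
time: 13.45
position: [0.562, -0.1581, 0.2562]
tool_rot: [1.57, 0.527, -0.898]
ft_force: [0.5, -0.4, -1.5]
grip_width: 0.116
```

```bash
python3 - <<'E'
from h import *
s=ctrl.get_state();print(s["time"],s["position"],s["grip_width"],s["joint_positions"])
M=Ro.from_rotvec(s["tool_rot"]).as_matrix();print(np.round(M,3))
tgt=np.array([.567,-.161,.25])-.009*M[:,0];print("shift cm tool",np.round(M.T@(tgt-s["position"])*100,2))
E
```

```text
13.45 [ 0.56200903 -0.15810806  0.25624048] 0.11579739764637065 [ 0.37310094 -0.28903606 -0.12795334  2.15910936 -0.05872127  0.60304107
  0.01473147]
[[ 0.6    0.759 -0.253]
 [-0.149 -0.206 -0.967]
 [-0.786  0.618 -0.011]]
shift cm tool [-0.07  0.05  0.16]
```

Emit:
{"method": "step_arm", "body": {"increments": [0.4, 0.5, 0, 0, 0, 0, 0.5, 0.7, 0, 0, 0, 0, 0, 0, 0, 0, 0, 0.02, 0, 0, 0, 0, 0, 0.03, 0, 0, 0, 0, 0, 0.02, 0, 0, 0, 0, 0, 0, 0, 0, 0, 0, 0, 0]}}

```text
time: 14.32
position: [0.5775, -0.162, 0.2588]
tool_rot: [1.579, 0.467, -0.843]
ft_force: [-0.0, -0.8, -1.9]
grip_width: 0.114
```

```bash
python3 - <<'E'
from h import *
s=ctrl.get_state();print(s["time"],s["position"],s["grip_width"],s["joint_positions"],np.abs(s["qd"]).max())
M=Ro.from_rotvec(s["tool_rot"]).as_matrix();print("glass deg",np.degrees(np.arccos(M[2,1])),"centre",s["position"]+.009*M[:,0])
im=ctrl.get_image("scene")[:,:,::-1]
cv2.imwrite("pics/s5.png",cv2.resize(im[80:340,160:480],None,fx=2.2,fy=2.2,interpolation=2))
for n in("scene","top"):
    if n=="top": cv2.imwrite("pics/top5.png",ctrl.get_image("top")[:,:,::-1])
    K,R,t=cam(n)
    for o in("cassette_center","spare_a_center"):
        for d in ctrl.spot_point(n,o)[:3]: print(n,o,round(d["score"],2),R.T@(np.array(d["xyz"])-t))
E
```

```text
14.325 [ 0.57751376 -0.16202563  0.25880355] 0.1141774447510963 [ 0.37498907 -0.28825749 -0.13177375  2.18887807 -0.06304769  0.49942877
  0.01759888] 0.007018551793885122
glass deg 47.62993525911923 centre [ 0.58339893 -0.16349556  0.25215494]
scene cassette_center 0.68 [ 0.58152213 -0.16727882  0.25401699]
scene spare_a_center 0.56 [0.46664812 0.20736849 0.05889349]
top cassette_center 0.74 [ 0.57757307 -0.16747797  0.25480224]
top spare_a_center 0.64 [0.47029183 0.19994581 0.05160166]
```

View pics/s5.png

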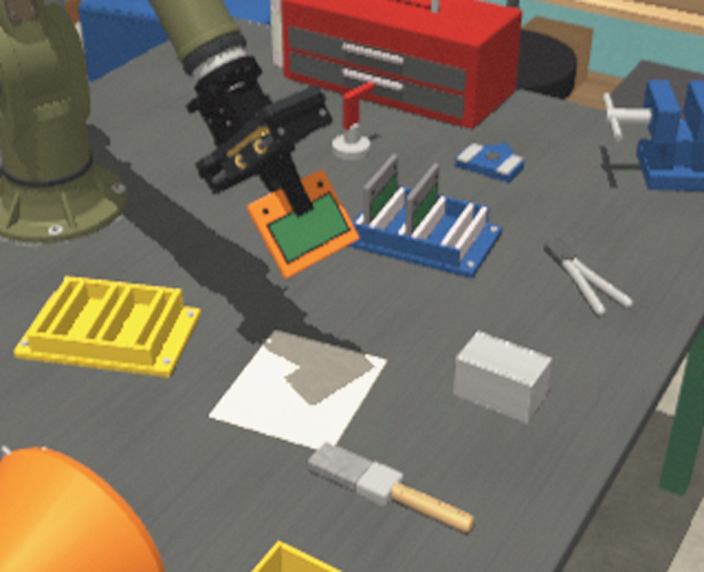

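View pics/top5.png

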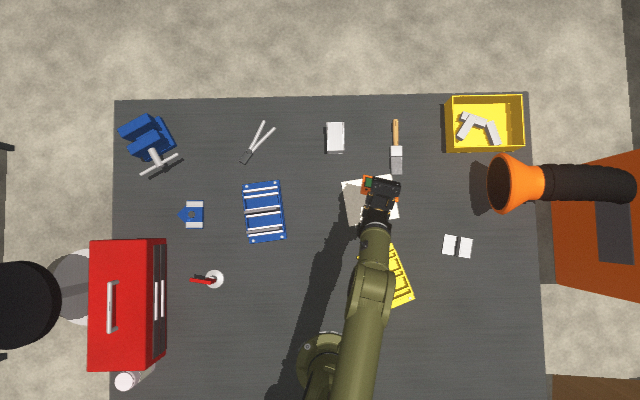

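The last pictures show the green glass facing obliquely up over the card, the grey cassettes still in their slots and nothing else disturbed. I'm handing the job in.

```bash
python3 -c "
from bench import ctrl
print(ctrl.close_job());s=ctrl.get_state();print(s['time'],s['position'],s['grip_width'])"
```

```text
the job is handed in; nothing more can be done
None
the job is handed in; nothing more can be done
```

I gripped the orange cassette by its top edge at 25 N and drew it straight up out of the far slot of the blue rack. I then carried it over the card, leaned it back, and handed the job in at about 14.3 s while still holding it.

**Last checks:**
- **Pose:** by arm pose, the cassette centre is at about (0.583, -0.163, 0.252) m. That is about 16 mm horizontally from the card centre at about (0.567, -0.161).
- **Agreement:** the scene and top cameras put the centre within about 7 mm of that.
- **Tilt:** the glass face points about 48° from straight up, taken from the gripper's orientation. The scene picture shows the green glass facing obliquely up.
- **Grip:** the fingers read about 10 mm open, which matches the plate thickness, and the arm was still.
- **Other things:** in the pictures, the grey cassettes and everything else look to be where they were.

**Short of plan:** joint 2 reached its lower limit, reading -0.302 against a range limit of -0.300, when I first tilted the cassette. That move stopped at about 52°. I lowered the arm and moved it slightly outward, which brought joint 2 back to -0.288 and let me tilt to 48°. That outward shift accounts for most of the 16 mm offset from the card centre.

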